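# Cover the developing trough with its thin glass plate

## Task

Cover the white trough with the thin glass plate that lies in the shallow tray. The plate cannot be picked up where it lies: touch down slowly and press lightly on its top face, and slide it out over the tray's open end until about a third of it overhangs, pinch it there by its two long edges, lift it clear of the tray and lay it gently on the trough, centred along the trough and covering its whole mouth. The glass cracks if it is pressed or set down hard; do not let it fall, and leave everything else on the bench where it stands.

Things in the scene. Friction and masses are not known exactly. Their poses are not given: they have to be found in the camera images.
- plate_mid (a point): Centre (half-way up) of the loose plate of pale ground glass, 150 x 60 x 4 mm (x, y, z), 60 to 130 g; x along its length, z up. It starts flat on the tray floor, x along the tray's x within 1 degree, rear (+x) end within 15 mm of the rear rim, too close for a fingertip. It cracks if pressed on tray or trough with over 25 N; 5 to 10 N of press drags it by friction, with some slip.
- plate_front (a point): Middle of the plate's front (-x) short edge, half-way up, 75 mm from plate_mid; same axes as the plate. It starts 3 to 11 mm inside the tray's open end. The plate tips off the tray if its overhang exceeds 75 mm.
- tray_edge (a point): Middle of the open end of the grey tray (172 x 82 mm), at floor level, 60 to 90 mm above the bench. x points into the tray, z up. Rims 5 mm thick, 9 mm high on both sides and rear; 72 mm wide inside. In front only bench. The tray stands on soft springs: about 1 N sinks it, level, 2 to 20 mm (differs) until it bottoms hard; only then does the plate drag along. It rises when let go.
- trough_mouth (a point): Centre of the mouth of the fixed white rectangular trough, at its rim, 66 mm above the bench. The trough is 120 mm long (its x axis) and 44 mm wide outside, walls 5 mm; z up. The plate, laid along it either way round, stands out 8 mm at each side and 15 mm at each end; its centre is then 2 mm above this point.
- bottle_a_mid (a point): Bystander: centre of a brown bottle with a blue cap, 60 mm wide, 150 mm tall.
- bottle_b_mid (a point): Bystander: centre of a brown bottle with a blue cap, 60 mm wide, 150 mm tall.
- vial_mid (a point): Bystander: centre of a small brown bottle, 40 mm wide, 75 mm tall.
- beaker_mid (a point): Bystander: centre of a glass beaker, 60 mm wide, 75 mm tall.
- dish_mid (a point): Bystander: centre of a white round dish, 90 mm wide, 35 mm tall.
- stopper_mid (a point): Bystander: centre of a black rubber stopper, 36 mm wide, 32 mm tall.
- spatula_grip (a point): Bystander: handle of a 170 mm metal spatula lying on the bench.
Mind the look-alikes: they are no part of the job. What is meant by the part that bears plate_mid is not red, and is the smaller of those in its own colour.

How it is judged:
On the way, in this order (a step that is already met when the one before it is completed fails the run):
1. the plate, still lying flat in the tray, overhangs the open end by at least 30 mm (x of plate_front in the frame of tray_edge below -0.03 m and angle between plate_mid's own z axis and vertical below 0.1 rad and z of plate_mid in the frame of tray_edge below 0.008 m and x of plate_mid in the frame of tray_edge above 0 m), for 0.2 s.
2. the plate is lifted clear of the tray, at least 20 mm above its floor (z of plate_mid in the frame of tray_edge above 0.02 m), for 0.2 s.
At the end, for the whole second after the job is handed in: The plate lies flat and at rest on the trough's rim, its centre within 12 mm along and 8 mm across of the middle of the mouth and its length within 0.12 rad of the trough's (x of plate_mid in the frame of trough_mouth between -0.012 and 0.012 m and y of plate_mid in the frame of trough_mouth between -0.008 and 0.008 m and z of plate_mid in the frame of trough_mouth between -0.001 and 0.005 m and angle between the x axis of plate_mid and the x axis of trough_mouth, either way round below 0.12 rad and angle between plate_mid's own z axis and vertical below 0.05 rad and linear speed of plate below 0.02 m/s); the robot touches nothing.
It fails at once if the glass was pressed against the tray or trough with more than 25 N (contact force between plate and tray above 25 N or contact force between plate and trough above 25 N).
It fails at once if the plate fell (height (world z) of plate_mid below 0.04 m).
It fails at once if a bystander was moved by more than 30 mm (distance of any of bottle_a_mid, bottle_b_mid, vial_mid, beaker_mid, dish_mid, stopper_mid, spatula_grip from where it was at the start of the episode above 0.03 m).
It also fails if it takes over 72 s, if anything falls off the work surface, if the arm or the gripper's body presses on something with over 40 N, if the wrist force passes 120 N, or if a joint passes its speed limit or range.

## Robot

A 7-joint arm with a two-finger parallel gripper is mounted at the origin on the work surface. World frame = base frame: x ahead of the robot, y to its left, z up, the work surface at z = 0. Lengths are in m, angles in rad, forces in N, time in s.
With the tool pointing down it reaches from about 0.35 to 0.9 m from the base axis. Payload 8.1 kg.
Tool frame: the origin (TCP) lies at the very end of the fingers, on their centre line; the grasp point (between the pads) lies 19 mm behind it; z points along the fingers, y is the line along which they close (so a half turn about z gives the same grasp; the last joint's range is limited). The gripper opens to 92 mm and grips with 3 to 60 N. Pads are 19 mm wide; open, the fingers measure 130 mm over their backs; the gripper's body (75 mm by 190 mm) begins 47 mm behind the grasp point.
Start: joints at [1.225, 0.434, 0.025, 1.573, -0.012, 1.134, -0.075], TCP at [0.15, -0.607, 0.227] pointing down, gripper open.
Joint ranges: [-2.62, 2.62], [-0.44, 2.09], [-1.27, 1.32], [0.08, 2.57], [-1.32, 4.46], [0.12, 2], [-2.74, 2.74]. Speed limits (rad/s): [2.22, 2.22, 3.01, 3.01, 3.14, 3.14, 3.14].

## Interface

Orientations are given as a rotation vector (axis times angle).
In Python, from cell import arm gives the robot as it stands.
- The arm moves only by the tool drive_tool, never from a script. Its argument "targets" is a list of rows, each a list of 7 numbers: the turn, a rotation vector about the world's x, y, z in units of 5 degrees (1.0 is 5 degrees), then the shift along the world's x, y, z in units of 40 mm (1.0 is 40 mm), then the opening, from 0 (shut) to 1 (fully open). In form: [[wx, wy, wz, dx, dy, dz, fingers], ...]. A call has 1 to 5 rows; each row is the pose to reach, as a shift and turn from the pose commanded when the call began; what a row does not reach only later rows make up. A row lasts 1/10 s, in which the tool goes at most 50 mm and 8.59 degrees, less where a joint would pass 70% of its speed; a pose out of reach is approached as far as the arm can. A call with a gripper value outside its range is refused whole. The fingers move at their own pace and stop on an object; "force" is the grip in N (left out, the last holds). Time passes only in rows, so rows that repeat a pose let the fingers close. It gives the time, the measured TCP pose, the force, the opening and the grip force at its end, in the units of the state.
- arm.observe(): the state, without advancing time (a new reading comes with each control period).
- arm.get_image(name): name is "scene" or "top" or "wrist"; returns a dict with "pixels" (384x512x3 uint8, red, green, blue), "intrinsics" (3x3 intrinsics, pixels), "k1" (the pictures are not rectified: a ray, as slopes to the right and down, at radius r is drawn at 1 + k1 r^2 times it, then the intrinsics apply), "rvec" (rotation vector, rad) and "tvec" (3), from world to camera coordinates, as OpenCV has them; the wrist camera has in their place "mount" (4x4, takes a point from camera to tool coordinates, whose origin is the TCP and whose axes are the flange's). Camera axes: x right, y down, z forward; pixel columns grow to the right and rows downward; lengths in m; the calibration is good to about 2 mm. A picture is of the moment at which its call begins: read the wrist's pose just before it. There is no depth.
- arm.sign_off(): hands the job in; it is judged then, once.
The state is a dict: "clock": time; "joints": joint angles; "dq": joint speeds; "joint_efforts": joint torques, N m; "position": TCP position; "ee_rot": TCP orientation; "force": force on the tool from outside, world axes, zero at the start; "ft_torque": the same for the moment, N m; "width": opening from 0.0 (shut) to 1.0 (fully open); "gripper_force": force on a finger pad.
Only numpy, scipy, OpenCV 4.12 (cv2) and the standard library are available. Lean on these libraries where they do the work, as an engineer would, in place of code of your own. Each camera call takes 0.05 s, during which the arm holds its last target. There are 200 camera calls.

## Working session

There is one attempt and no reset: what is moved stays moved. The work goes in short steps, Python scripts to look and compute and a tool call to move; the robot and the scene stay as the last step left them, time stands still between calls to the robot, and variables do not carry over. Pictures are saved under pics/ and viewed, at most 10 in all, crops included, and the job is handed in when it is done.

Besides the shell and the picture viewer there is one more tool, called after "Request:" by a JSON object that holds its "name" and its "arguments". drive_tool: Moves the arm, as the interface text tells. Its arguments: {"type":"object","properties":{"targets":{"type":"array"},"force":{"type":"number"}},"required":["targets"]}

```bash
mkdir -p pics; ls
cat > h.py <<'E'
import numpy as np, cv2
from cell import arm
def cam(name):
    o=arm.observe(); im=arm.get_image(name)
    K=np.array(im["intrinsics"]); k1=im["k1"]
    if "rvec" in im:
        R=cv2.Rodrigues(np.array(im["rvec"],float))[0]; t=np.array(im["tvec"],float).ravel()
        Rw=R.T; c=-R.T@t
    else:
        M=np.array(im["mount"]); Rt=cv2.Rodrigues(np.array(o["ee_rot"],float))[0]
        Rw=Rt@M[:3,:3]; c=Rt@M[:3,3]+np.array(o["position"])
    return dict(px=np.array(im["pixels"]),K=K,D=np.array([k1,0,0,0,0.]),Rw=Rw,c=c)
def rays(C,uv):
    p=cv2.undistortPointsIter(np.array(uv,float).reshape(-1,1,2),C["K"],C["D"],None,None,(3,50,1e-9)).reshape(-1,2)
    return np.c_[p,np.ones(len(p))]@C["Rw"].T
def onz(C,uv,z):
    d=rays(C,uv); return C["c"]+d*((z-C["c"][2])/d[:,2])[:,None]
def proj(C,P):
    q=(np.atleast_2d(P)-C["c"])@C["Rw"]; 
    return cv2.projectPoints(q.reshape(-1,1,3),np.zeros(3),np.zeros(3),C["K"],C["D"])[0].reshape(-1,2)
def save(C,f): cv2.imwrite(f,C["px"][:,:,::-1])
E
python3 - <<'E'
from h import *
for n in("scene","top"):
    C=cam(n); save(C,f"pics/{n}.png"); print(n,C["c"],C["K"][0,0],C["D"][0],C["Rw"][:,2])
print(arm.observe())
E
```

```text
pics
scene [ 1.3560888  -0.20135183  1.01925872] 393.6387571881844 -0.11621288360079651 [-0.62295957  0.17170059 -0.76317775]
top [0.40788065 0.02434391 0.99801543] 369.9225461565411 0.02783139187811287 [ 0.18494483 -0.00161051 -0.98274759]
{'clock': 0.1, 'joints': array([ 1.2254194 ,  0.43514972,  0.02497555,  1.5739863 , -0.01161499,
        1.134012  , -0.07508235]), 'dq': array([-1.57991379e-03, -6.29000087e-04,  8.08141306e-04, -1.75754749e-03,
       -1.52470633e-04, -9.69306658e-04, -6.31357165e-05]), 'joint_efforts': array([ 3.27966343e-03, -6.69129324e+01,  9.88174416e-01, -3.15147185e+01,
       -6.05417532e-02,  3.73973174e-02,  1.08257407e-05]), 'position': array([ 0.15009297, -0.60624233,  0.22603336]), 'ee_rot': array([-3.11711548e+00, -3.80156983e-01,  4.47390236e-04]), 'force': array([ 0.30963578, -0.48794782,  0.31696049]), 'ft_torque': array([ 0.00255812,  0.01908519, -0.01387309]), 'gripper_force': 0.0, 'width': 1.0007812282168855}
```

View pics/top.png

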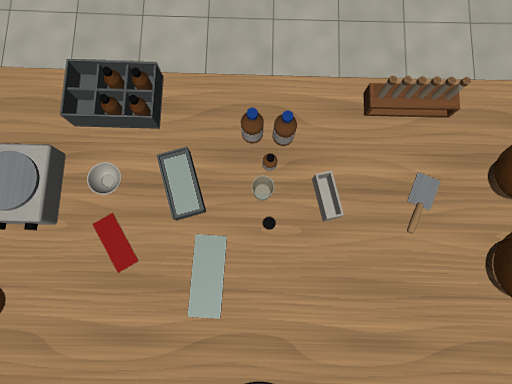

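View pics/scene.png

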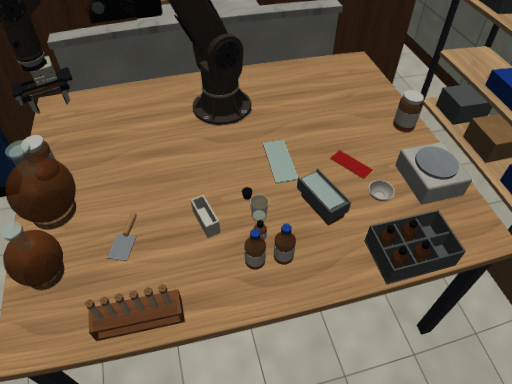

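Top view: the candidates are the pale plate in the grey tray (181,184), a larger pale plate on the bench (208,276) and a red plate (115,242). The one in the tray fits: it is not red, it is the smaller of the pale pair, and it lies in a tray. The trough is at (328,196). I'll confirm in one enlarged crop.

Run:
```python
import cv2,numpy as np
t=cv2.imread("pics/top.png");s=cv2.imread("pics/scene.png")
f=lambda a,k,w,h:cv2.resize(a,(w,h),interpolation=cv2.INTER_CUBIC)
A=f(t[140:225,150:215],0,390,510); B=f(s[165:225,290:355],0,390,360)
D=f(t[165:225,305:350],0,180,240)
o=np.zeros((600,790,3),np.uint8);o[:510,:390]=A;o[:360,400:]=B;o[360:600,400:580]=D
D2=f(s[190:240,185:225],0,200,240);o[360:600,590:790]=D2
cv2.imwrite("pics/crop.png",o)
```

```text
(no output)
```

View pics/crop.png

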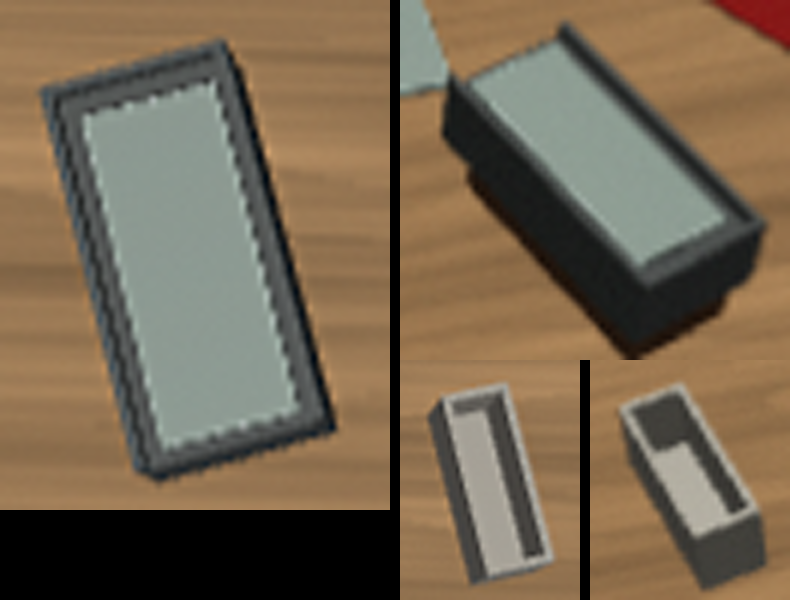

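The crop confirms it: the plate is in the tray, and the tray's open end faces the robot (top image bottom, about (187,217); rims on both sides and at the far end). Next I'll measure roughly.

```bash
cat >> h.py <<'E'
def tri(Ca,ua,Cb,ub):
    a=rays(Ca,ua)[0];b=rays(Cb,ub)[0];a/=np.linalg.norm(a);b/=np.linalg.norm(b)
    s=np.linalg.lstsq(np.c_[a,-b],Cb["c"]-Ca["c"],rcond=None)[0]
    p=Ca["c"]+a*s[0];q=Cb["c"]+b*s[1]; return (p+q)/2,np.linalg.norm(p-q)
def plate(C,near=None,win=None):
    px=C["px"].astype(int); r,g,b=px[...,0],px[...,1],px[...,2]
    m=((g-r>8)&(g>110)&(b-r>0)).astype(np.uint8)
    if win: mm=np.zeros_like(m);x0,y0,x1,y1=win;mm[y0:y1,x0:x1]=1;m=m*mm
    n,l,s,c=cv2.connectedComponentsWithStats(m)
    i=1+np.argmax(s[1:,4]); 
    cs=max(cv2.findContours((l==i).astype(np.uint8),0,1)[0],key=cv2.contourArea)
    return s[i],c[i],cs,l==i
E
python3 - <<'E'
from h import *
T=cam("top");S=cam("scene")
st,ct,kt,_=plate(T,win=(150,140,215,225)); ss,cs,ks,_=plate(S,win=(290,165,355,225))
print(st,ct,ss,cs, tri(T,[ct],S,[cs]))
for z in(.07,.08,.09):
    p=onz(T,kt.reshape(-1,2),z)[:,:2]
    c,wh,a=cv2.minAreaRect((p*1000).astype(np.float32)); print(z,c,wh,a)
# trough: light rim
for C,w,n in((T,(305,165,350,225),'T'),(S,(185,190,225,240),'S')):
    px=C["px"].astype(int); m=((px.max(2)-px.min(2)<18)&(px.min(2)>120)).astype(np.uint8)
    x0,y0,x1,y1=w; mm=np.zeros_like(m);mm[y0:y1,x0:x1]=1;m*=mm
    k=np.vstack([c for c in cv2.findContours(m,0,1)[0] if cv2.contourArea(c)>10]).reshape(-1,2)
    p=onz(C,k,.066)[:,:2]; print(n,len(k),cv2.minAreaRect((p*1000).astype(np.float32)),k.min(0),k.max(0))
# bystanders, rough from top, bench-ish heights
for n,uv,z in(("botA",(252,117),.15),("botB",(287,117),.15),("vial",(270,160),.075),("beaker",(262,187),.075),("stop",(269,223),.03),("dish",(104,179),.035),("spat",(415,215),.01)):
    print(n,onz(T,[uv],z)[0].round(3))
E
```

```text
[ 164  154   36   61 1331] [181.05033809 183.90082645] [302 172  42  37 659] [322.53566009 190.16236722] (array([0.60668785, 0.21491388, 0.06890376]), np.float64(0.0003784315923294035))
0.07 (607.817138671875, 214.84405517578125) (150.4730987548828, 59.26724624633789) 17.046283721923828
0.08 (605.6625366210938, 212.79124450683594) (148.85157775878906, 58.628604888916016) 17.046287536621094
0.09 (603.508056640625, 210.73849487304688) (147.23025512695312, 57.989986419677734) 17.046287536621094
T 117 ((589.04638671875, -164.86270141601562), (117.74292755126953, 42.65277862548828), 13.762434005737305) [316 171] [342 218]
S 80 ((593.3526000976562, -168.26748657226562), (113.97100067138672, 40.18687057495117), 15.365328788757324) [192 200] [217 226]
botA [0.759 0.036 0.15 ]
botB [ 0.762 -0.049  0.15 ]
vial [ 0.674 -0.012  0.075]
beaker [0.602 0.007 0.075]
stop [ 0.516 -0.014  0.03 ]
dish [0.622 0.426 0.035]
spat [ 0.55  -0.406  0.01 ]
```

Request:
{"name": "drive_tool", "arguments": {"targets": [[0, 0, 0, 0.5, 0.7, 0.6, 1], [0, 0, 0, 1.1, 1.4, 1.2, 1], [0, 0, 0, 1.7, 2.1, 1.8, 1], [0, 0, 0, 2.4, 2.9, 2.2, 1], [0, 0, 0, 3.1, 3.7, 2.5, 1]]}}

```text
clock: 0.7
position: [0.2751, -0.4577, 0.328]
ee_rot: [3.117, 0.379, 0.001]
force: [1.3, -0.2, -0.3]
width: 0.995
gripper_force: 0.0
```

Request:
{"name": "drive_tool", "arguments": {"targets": [[0, 0, 0, 0.7, 0.8, 0, 1], [0, 0, 0, 1.4, 1.6, 0, 1], [0, 0, 0, 2.1, 2.4, 0, 1], [0, 0, 0, 2.8, 3.2, 0, 1], [0, 0, 0, 3.5, 4.0, 0, 1]]}}

```text
clock: 1.2
position: [0.415, -0.2972, 0.3268]
ee_rot: [3.118, 0.38, 0.0]
force: [0.4, -0.3, 0.1]
width: 0.998
gripper_force: 0.0
```

Request:
{"name": "drive_tool", "arguments": {"targets": [[0, 0, 0, 0.6, 0.7, 0, 1], [0, 0, 0, 1.2, 1.4, 0, 1], [0, 0, 0, 1.7, 2.1, 0, 1], [0, 0, 0, 2.0, 2.6, 0, 1], [0, 0, 0, 2.0, 2.6, 0, 1]]}}

```text
clock: 1.7
position: [0.4959, -0.1907, 0.3266]
ee_rot: [-3.116, -0.389, -0.001]
force: [-0.9, 0.4, 1.2]
width: 0.999
gripper_force: 0.0
```

Run:
```python
from h import *
o=arm.observe();print(o["clock"],o["position"],o["ee_rot"],o["force"])
W=cam("wrist");save(W,"pics/w1.png");print(W["c"],W["Rw"],proj(W,[[.59,-.165,.066]]))
```

```text
1.7 [ 0.49594622 -0.19066871  0.32655687] [-3.11560967e+00 -3.89340194e-01 -1.06377934e-03] [-0.91566893  0.39801205  1.15284385]
[ 0.56327541 -0.17453888  0.48554216] [[ 0.24726444 -0.93654404 -0.24848654]
 [-0.96894627 -0.23948431 -0.06156614]
 [-0.00184923  0.25599322 -0.96667681]] [[250.87852231  79.38554615]]
```

View pics/w1.png

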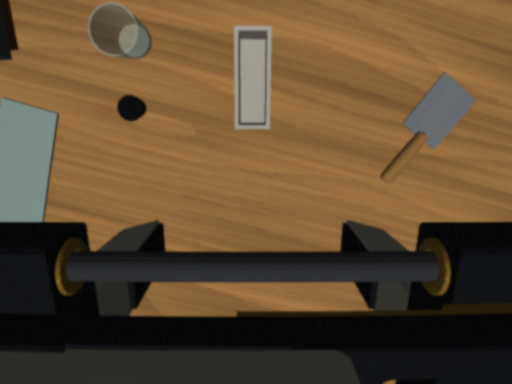

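The wrist view shows the whole trough, rim corners about (235,27), (271,27), (270,129) and (235,129). The fingers sit well below it in the frame.

```bash
cat >> h.py <<'E'
def trough(C,win,z=.066):
    px=C["px"].astype(int); m=((px.max(2)-px.min(2)<25)&(px.min(2)>60)).astype(np.uint8)
    x0,y0,x1,y1=win; mm=np.zeros_like(m);mm[y0:y1,x0:x1]=1;m*=mm
    k=max(cv2.findContours(m,0,1)[0],key=cv2.contourArea).reshape(-1,2)
    p=onz(C,k,z)[:,:2]; return cv2.minAreaRect((p*1000).astype(np.float32)),k.min(0),k.max(0)
E
python3 - <<'E'
from h import *
W=cam("wrist"); print(trough(W,(222,10,285,145)))
E
```

```text
(((591.058349609375, -165.944580078125), (117.50929260253906, 42.22148132324219), 14.144988059997559), array([232,  25], dtype=int32), array([267, 126], dtype=int32))
```

Request:
{"name": "drive_tool", "arguments": {"targets": [[0, 0, 0, 0, 1.1, 0, 1], [0, 0, 0, 0, 2.2, 0, 1], [0, 0, 0.2, 0, 3.3, 0, 1], [0, 0, 0.4, 0, 4.4, 0, 1], [0, 0, 0.6, 0, 5.5, 0, 1]]}}

```text
clock: 2.3
position: [0.4939, 0.0252, 0.3269]
ee_rot: [3.107, 0.458, 0.0]
force: [0.7, 0.6, -0.2]
width: 0.999
gripper_force: 0.0
```

Request:
{"name": "drive_tool", "arguments": {"targets": [[0, 0, 0, 0, 1.1, 0, 1], [0, 0, 0, 0.1, 2.2, 0, 1], [0, 0, 0, 0.3, 3.2, -0.3, 1], [0, 0, 0, 0.5, 3.9, -0.6, 1], [0, 0, 0, 0.5, 3.9, -0.6, 1]]}}

```text
clock: 2.8
position: [0.5137, 0.1839, 0.301]
ee_rot: [-3.106, -0.467, 0.004]
force: [-0.3, 0.4, -0.2]
width: 1.0
gripper_force: 0.0
```

Run:
```python
from h import *
o=arm.observe();print(o["clock"],o["position"],o["ee_rot"],o["force"])
W=cam("wrist");save(W,"pics/w2.png");print(W["c"],proj(W,[[.606,.214,.07]]))
```

```text
2.8 [0.5137154  0.18388742 0.30098395] [-3.10553549 -0.46722318  0.00380063] [-0.30899454  0.37018781 -0.22394341]
[0.5805923  0.20349578 0.4597548 ] [[250.74628566  77.21794125]]
```

View pics/w2.png

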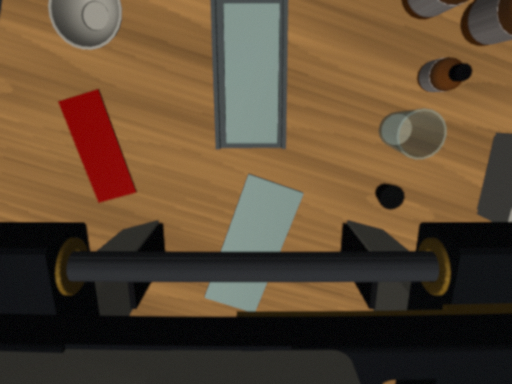

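Wrist view: the tray is at (217..287, 0..149), with the plate's corners about (225,2), (281,2), (225,146) and (282,147). The open end is at row 149.

```bash
cat >> h.py <<'E'
def pl(C,win,z,out=0.5):
    s,c,k,m=plate(C,win=win)
    big=cv2.resize(m.astype(np.uint8),None,fx=8,fy=8,interpolation=cv2.INTER_NEAREST)
    k=max(cv2.findContours(big,0,1)[0],key=cv2.contourArea).reshape(-1,2)/8.-0.5+1/16
    r=cv2.minAreaRect((onz(C,k,z)[:,:2]*1000).astype(np.float32)); return r,c
E
python3 - <<'E'
from h import *
W=cam("wrist");T=cam("top")
for z in(.06,.07,.08): print(z,pl(W,(205,0,300,160),z),pl(T,(150,140,215,225),z)[0])
o=arm.observe();print(o["clock"],o["position"],W["c"])
r,c=pl(W,(205,0,300,160),.07); ct=pl(T,(150,140,215,225),.07)[1]; print(tri(W,[c],T,[ct]))
px=W["px"].astype(int); print(px[140:156,250])
r2,g2=None,None
m=((px.max(2)-px.min(2)<30)&(px.max(2)<130))
print(np.where(m[100,200:300])[0]+200, px[140:156,221].tolist())
print(cv2.boxPoints(r[:3] if len(r)==3 else r))
E
```

```text
0.06 (((608.291259765625, 214.28079223632812), (155.22584533691406, 63.056983947753906), 17.212093353271484), array([248.60876537,  71.30037413])) ((659.3634643554688, 230.72312927246094), (52.98939514160156, 61.518863677978516), 16.275386810302734)
0.07 (((607.60595703125, 213.953125), (151.34974670410156, 61.4824333190918), 17.212078094482422), array([248.60876537,  71.30037413])) ((656.6824340820312, 228.52294921875), (52.42451477050781, 60.86299514770508), 16.275434494018555)
0.08 (((606.9208374023438, 213.62545776367188), (147.4736785888672, 59.9078254699707), 17.212095260620117), array([248.60876537,  71.30037413])) ((654.00146484375, 226.32278442382812), (51.85958480834961, 60.2071647644043), 16.275407791137695)
2.95 [0.51463044 0.17936815 0.30272336] [0.58084968 0.20115878 0.46046857]
(array([0.60779098, 0.20064365, 0.22880684]), np.float64(0.024571529578241515))
[[130 149 143]
 [125 144 136]
 [106 121 116]
 [ 87  97  94]
 [ 77  83  84]
 [ 74  79  79]
 [ 84  81  77]
 [105  88  70]
 [126  95  63]
 [138 100  59]
 [140 101  57]
 [146 105  60]
 [150 110  64]
 [151 109  62]
 [154 112  63]
 [157 115  66]]
[212 213 214 215 216 217 218 219 220 221 222 275 276 277 278 279 280 281
 282 283] [[74, 78, 78], [74, 78, 79], [73, 78, 78], [73, 78, 78], [74, 79, 79], [76, 80, 79], [82, 83, 78], [105, 91, 74], [130, 102, 69], [144, 107, 65], [148, 107, 62], [150, 110, 63], [151, 109, 61], [155, 112, 64], [159, 116, 68], [158, 115, 66]]
[[526.2235  220.92471]
 [544.41675 162.19571]
 [688.9884  206.98154]
 [670.79517 265.71054]]
```

Request:
{"name": "drive_tool", "arguments": {"targets": [[0, 0, 0, 0.9, 0.3, -0.6, 0], [0, 0, 0, 1.8, 0.6, -1.2, 0], [0, 0, 0, 2.5, 0.9, -1.8, 0], [0, 0, 0, 2.8, 1.0, -2.4, 0], [0, 0, 0, 2.8, 1.0, -3.0, 0]]}}

```text
clock: 3.45
position: [0.6286, 0.219, 0.1817]
ee_rot: [3.107, 0.456, 0.002]
force: [0.3, -0.8, -0.5]
width: 0.611
gripper_force: 0.0
```

Request:
{"name": "drive_tool", "arguments": {"targets": [[0, 0, 0, 0, 0, -0.6, 0], [0, 0, 0, 0, 0, -1.1, 0], [0, 0, 0, 0, 0, -1.6, 0], [0, 0, 0, 0, 0, -1.9, 0], [0, 0, 0, 0, 0, -1.9, 0]]}}

```text
clock: 3.95
position: [0.6259, 0.2189, 0.1055]
ee_rot: [3.106, 0.458, -0.004]
force: [-0.1, -0.9, 0.2]
width: 0.181
gripper_force: 0.0
```

Request:
{"name": "drive_tool", "arguments": {"targets": [[0, 0, 0, 0, 0, 0, 0], [0, 0, 0, 0, 0, 0, 0], [0, 0, 0, 0, 0, 0, 0], [0, 0, 0, 0, 0, 0, 0]]}}

```text
clock: 4.35
position: [0.6266, 0.2215, 0.1075]
ee_rot: [-3.107, -0.462, -0.002]
force: [0.1, 0.2, 1.2]
width: 0.008
gripper_force: 0.0
```

Request:
{"name": "drive_tool", "arguments": {"targets": [[0, 0, 0, 0, 0, -0.1, 0], [0, 0, 0, 0, 0, -0.2, 0], [0, 0, 0, 0, 0, -0.3, 0], [0, 0, 0, 0, 0, -0.4, 0], [0, 0, 0, 0, 0, -0.45, 0]]}}

```text
clock: 4.85
position: [0.626, 0.2211, 0.088]
ee_rot: [3.107, 0.462, -0.001]
force: [0.4, -0.4, 0.5]
width: 0.003
gripper_force: 0.0
```

Request:
{"name": "drive_tool", "arguments": {"targets": [[0, 0, 0, 0, 0, -0.05, 0], [0, 0, 0, 0, 0, -0.1, 0], [0, 0, 0, 0, 0, -0.15, 0], [0, 0, 0, 0, 0, -0.2, 0], [0, 0, 0, 0, 0, -0.2, 0]]}}

```text
clock: 5.35
position: [0.6261, 0.2213, 0.0805]
ee_rot: [3.107, 0.462, -0.001]
force: [-0.3, 0.6, -0.2]
width: 0.006
gripper_force: 0.0
```

Now 1 mm per row, reading the force after each few mm.

Request:
{"name": "drive_tool", "arguments": {"targets": [[0, 0, 0, 0, 0, -0.025, 0], [0, 0, 0, 0, 0, -0.05, 0], [0, 0, 0, 0, 0, -0.075, 0], [0, 0, 0, 0, 0, -0.1, 0], [0, 0, 0, 0, 0, -0.1, 0]]}}

```text
clock: 5.85
position: [0.6261, 0.2213, 0.0766]
ee_rot: [3.107, 0.462, -0.0]
force: [0.4, 0.6, 0.0]
width: 0.005
gripper_force: 0.0
```

Request:
{"name": "drive_tool", "arguments": {"targets": [[0, 0, 0, 0, 0, -0.025, 0], [0, 0, 0, 0, 0, -0.05, 0], [0, 0, 0, 0, 0, -0.075, 0], [0, 0, 0, 0, 0, -0.075, 0]]}}

```text
clock: 6.25
position: [0.6261, 0.2213, 0.0736]
ee_rot: [3.107, 0.462, -0.0]
force: [0.6, 0.9, -0.2]
width: 0.005
gripper_force: 0.0
```

Request:
{"name": "drive_tool", "arguments": {"targets": [[0, 0, 0, 0, 0, -0.025, 0], [0, 0, 0, 0, 0, -0.05, 0], [0, 0, 0, 0, 0, -0.05, 0]]}}

```text
clock: 6.55
position: [0.6262, 0.2213, 0.0716]
ee_rot: [3.107, 0.462, -0.0]
force: [-0.5, -0.2, 0.6]
width: 0.005
gripper_force: 0.0
```

Request:
{"name": "drive_tool", "arguments": {"targets": [[0, 0, 0, 0, 0, -0.025, 0], [0, 0, 0, 0, 0, -0.05, 0], [0, 0, 0, 0, 0, -0.05, 0]]}}

```text
clock: 6.85
position: [0.6262, 0.2213, 0.0696]
ee_rot: [3.107, 0.462, -0.0]
force: [0.8, 0.0, 0.5]
width: 0.005
gripper_force: 0.1
```

Request:
{"name": "drive_tool", "arguments": {"targets": [[0, 0, 0, 0, 0, -0.0125, 0], [0, 0, 0, 0, 0, -0.025, 0], [0, 0, 0, 0, 0, -0.025, 0]]}}

```text
clock: 7.15
position: [0.6262, 0.2213, 0.0687]
ee_rot: [3.107, 0.462, -0.0]
force: [0.3, -0.6, 0.4]
width: 0.005
gripper_force: 0.1
```

Request:
{"name": "drive_tool", "arguments": {"targets": [[0, 0, 0, 0, 0, -0.0125, 0], [0, 0, 0, 0, 0, -0.025, 0], [0, 0, 0, 0, 0, -0.025, 0]]}}

```text
clock: 7.45
position: [0.6262, 0.2213, 0.0677]
ee_rot: [3.107, 0.462, -0.0]
force: [-0.1, 0.5, 0.2]
width: 0.002
gripper_force: 0.1
```

Request:
{"name": "drive_tool", "arguments": {"targets": [[0, 0, 0, 0, 0, -0.0125, 0], [0, 0, 0, 0, 0, -0.025, 0], [0, 0, 0, 0, 0, -0.025, 0]]}}

```text
clock: 7.75
position: [0.6262, 0.2213, 0.0667]
ee_rot: [3.107, 0.462, -0.0]
force: [0.0, 0.6, -0.0]
width: 0.007
gripper_force: 0.1
```

Request:
{"name": "drive_tool", "arguments": {"targets": [[0, 0, 0, 0, 0, -0.0125, 0], [0, 0, 0, 0, 0, -0.025, 0], [0, 0, 0, 0, 0, -0.025, 0]]}}

```text
clock: 8.05
position: [0.6262, 0.2213, 0.0657]
ee_rot: [3.107, 0.462, -0.0]
force: [0.4, -0.4, 1.0]
width: 0.003
gripper_force: 0.2
```

Request:
{"name": "drive_tool", "arguments": {"targets": [[0, 0, 0, 0, 0, -0.0125, 0], [0, 0, 0, 0, 0, -0.025, 0], [0, 0, 0, 0, 0, -0.025, 0]]}}

```text
clock: 8.35
position: [0.6263, 0.2213, 0.0654]
ee_rot: [3.107, 0.462, 0.001]
force: [-1.8, -0.6, 6.6]
width: 0.005
gripper_force: 3.1
```

Request:
{"name": "drive_tool", "arguments": {"targets": [[0, 0, 0, 0, 0, -0.0125, 0], [0, 0, 0, 0, 0, -0.025, 0], [0, 0, 0, 0, 0, -0.025, 0]]}}

```text
clock: 8.65
position: [0.6264, 0.2214, 0.0653]
ee_rot: [3.107, 0.462, 0.001]
force: [-3.5, -2.4, 12.8]
width: 0.005
gripper_force: 6.6
```

Request:
{"name": "drive_tool", "arguments": {"targets": [[0, 0, 0, 0, 0, -0.0125, 0], [0, 0, 0, 0, 0, -0.025, 0], [0, 0, 0, 0, 0, -0.025, 0]]}}

```text
clock: 8.95
position: [0.6264, 0.2214, 0.0651]
ee_rot: [3.107, 0.461, 0.002]
force: [-7.3, -3.9, 21.2]
width: 0.004
gripper_force: 10.2
```

Request:
{"name": "drive_tool", "arguments": {"targets": [[0, 0, 0, 0, 0, 0.02, 0], [0, 0, 0, 0, 0, 0.035, 0], [0, 0, 0, 0, 0, 0.035, 0]]}}

```text
clock: 9.25
position: [0.6263, 0.2213, 0.0653]
ee_rot: [3.107, 0.462, 0.001]
force: [-4.0, -1.5, 10.8]
width: -0.0
gripper_force: 5.3
```

Request:
{"name": "drive_tool", "arguments": {"targets": [[0, 0, 0, -0.05, -0.015, 0, 0], [0, 0, 0, -0.1, -0.03, 0, 0], [0, 0, 0, -0.15, -0.046, 0, 0], [0, 0, 0, -0.2, -0.062, 0, 0], [0, 0, 0, -0.25, -0.077, 0, 0]]}}

```text
clock: 9.75
position: [0.6179, 0.219, 0.0654]
ee_rot: [-3.106, -0.461, -0.006]
force: [3.7, 2.5, 6.0]
width: 0.007
gripper_force: 2.8
```

Run:
```python
from h import *
W=cam("wrist");save(W,"pics/w3.png");T=cam("top");save(T,"pics/t3.png")
o=arm.observe();print(o["clock"],o["position"],o["force"])
```

```text
9.85 [0.61759049 0.21891524 0.06538827] [2.04574206 0.5897133  5.59250815]
```

View pics/w3.png

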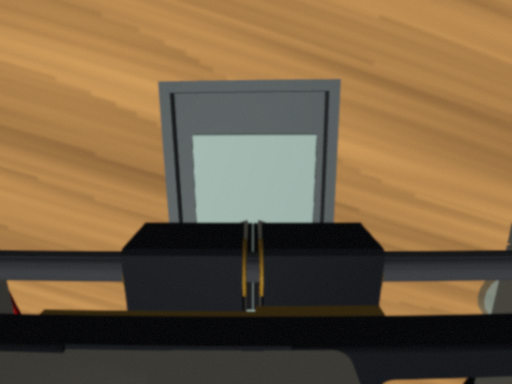

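The wrist view shows the plate's rear edge at row 135 and the tray's rear rim at rows 80–92, so rear edge to rim gives a direct measure of the slide.

```bash
cat >> h.py <<'E'
def over(C,zp,ang=17.2):
    px=C["px"].astype(int); g=px[:225,245:265].mean(1)
    sat=g.max(1)-g.min(1)
    a=np.array([np.cos(np.radians(ang)),np.sin(np.radians(ang))])
    vp=np.where((g[:,1]>135)&(sat<40))[0][0]; 
    thr=(g[vp+5,1]+g[vp-6,1])/2; vp=np.interp(thr,g[vp-4:vp+4,1],np.arange(vp-4,vp+4))
    s=sat[:int(vp)]; vr=np.where(s>(s.max()+s.min())/2)[0][-1]+.5
    p=onz(C,[[255,vp]],zp)[0,:2]@a; r=onz(C,[[255,vr]],zp+.005)[0,:2]@a
    return dict(vp=vp,vr=vr,gap=r-p,front=172e-3-(r-p)-.150)
E
python3 - <<'E'
from h import *
print(over(cam("wrist"),.0654))
E
```

```text
{'vp': np.float64(134.67132352941178), 'vr': np.float64(78.5), 'gap': np.float64(0.025414306469583092), 'front': np.float64(-0.0034143064695831005)}
```

Request:
{"name": "drive_tool", "arguments": {"targets": [[0, 0, 0, -0.1, -0.03, 0, 0], [0, 0, 0, -0.2, -0.06, 0, 0], [0, 0, 0, -0.3, -0.09, 0, 0], [0, 0, 0, -0.4, -0.12, 0, 0], [0, 0, 0, -0.5, -0.155, 0, 0]]}}

```text
clock: 10.4
position: [0.5978, 0.2129, 0.0654]
ee_rot: [-3.106, -0.462, -0.006]
force: [3.6, 0.0, 5.8]
width: 0.002
gripper_force: 2.8
```

Run:
```python
from h import *
o=arm.observe();print(o["clock"],o["position"],o["force"])
print(over(cam("wrist"),.0654))
```

```text
10.4 [0.59783797 0.21286295 0.06540542] [3.62655401 0.00986785 5.80635208]
{'vp': np.float64(134.6433770014556), 'vr': np.float64(28.5), 'gap': np.float64(0.04621823996608043), 'front': np.float64(-0.02421823996608044)}
```

Request:
{"name": "drive_tool", "arguments": {"targets": [[0, 0, 0, -0.12, -0.037, 0, 0], [0, 0, 0, -0.24, -0.074, 0, 0], [0, 0, 0, -0.36, -0.11, 0, 0], [0, 0, 0, -0.48, -0.148, 0, 0], [0, 0, 0, -0.6, -0.186, 0, 0]]}}

```text
clock: 10.95
position: [0.5738, 0.2054, 0.0654]
ee_rot: [-3.106, -0.462, -0.006]
force: [3.2, 1.1, 6.2]
width: 0.006
gripper_force: 2.8
```

Request:
{"name": "drive_tool", "arguments": {"targets": [[0, 0, 0, -0.1, -0.03, 0, 0], [0, 0, 0, -0.2, -0.062, 0, 0], [0, 0, 0, -0.2, -0.062, 0, 0], [0, 0, 0, -0.2, -0.062, 0, 0]]}}

```text
clock: 11.35
position: [0.5653, 0.2027, 0.0653]
ee_rot: [-3.107, -0.462, -0.004]
force: [-0.3, 1.0, 8.2]
width: 0.003
gripper_force: 4.1
```

Run:
```python
from h import *
o=arm.observe();print(o["clock"],o["position"],o["force"])
W=cam("wrist")
try: print(over(W,.0654))
except Exception as e: print(e)
T=cam("top");save(T,"pics/t4.png");s=plate(T,win=(150,140,220,250));print(s[0],s[1])
```

```text
11.35 [0.56528506 0.20273021 0.0652995 ] [-0.25247092  1.03268574  8.22944842]
{'vp': np.float64(134.71965317919074), 'vr': np.float64(133.5), 'gap': np.float64(0.0010146045280942095), 'front': np.float64(0.020985395471905782)}
[183 149   1   1   1] [183. 149.]
```

No slip: the overhang is about 58 mm. Now I'll lift off slowly, letting the tray rise.

Request:
{"name": "drive_tool", "arguments": {"targets": [[0, 0, 0, 0, 0, 0.05, 0], [0, 0, 0, 0, 0, 0.1, 0], [0, 0, 0, 0, 0, 0.17, 0], [0, 0, 0, 0, 0, 0.25, 0], [0, 0, 0, 0, 0, 0.35, 0]]}}

```text
clock: 11.95
position: [0.564, 0.202, 0.0782]
ee_rot: [3.107, 0.462, -0.001]
force: [0.1, 0.0, -0.9]
width: 0.003
gripper_force: 0.0
```

Request:
{"name": "drive_tool", "arguments": {"targets": [[0, 0, 0, 0, 0, 0.4, 0.3], [0, 0, 0, -0.4, -0.1, 1.2, 1], [0, 0, 0, -1.0, -0.3, 2.1, 1], [0, 0, 0, -1.8, -0.5, 3.0, 1], [0, 0, 0, -2.4, -0.7, 3.5, 1]]}}

```text
clock: 12.45
position: [0.4673, 0.1747, 0.2208]
ee_rot: [-3.107, -0.463, -0.004]
force: [0.4, 0.7, 0.2]
width: 0.386
gripper_force: 0.0
```

Request:
{"name": "drive_tool", "arguments": {"targets": [[0, 0, 0, 0, 0, 0, 1], [0, 0, 0, 0, 0, 0, 1], [0, 0, 0, 0, 0, 0, 1], [0, 0, 0, 0, 0, 0, 1]]}}

```text
clock: 12.85
position: [0.4685, 0.1741, 0.2171]
ee_rot: [-3.107, -0.461, 0.003]
force: [-0.4, 0.3, -0.0]
width: 0.737
gripper_force: 0.0
```

Run:
```python
from h import *
o=arm.observe();print(o["clock"],o["position"],o["ee_rot"],o["width"])
W=cam("wrist");save(W,"pics/w5.png")
for z in(.065,.07,.075): print(z,pl(W,(150,0,350,225),z))
```

```text
12.85 [0.46850658 0.17406221 0.21709035] [-3.10743774e+00 -4.61411874e-01  2.61614828e-03] 0.7366857686840557
0.065 (((524.3865966796875, 172.91944885253906), (205.9808349609375, 91.66983795166016), 17.528392791748047), array([258.86203133, 112.50629173]))
0.07 (((524.5624389648438, 173.25140380859375), (202.66824340820312, 90.19560241699219), 17.528400421142578), array([258.86203133, 112.50629173]))
0.075 (((524.73828125, 173.58334350585938), (199.35565185546875, 88.72135162353516), 17.528392791748047), array([258.86203133, 112.50629173]))
```

View pics/w5.png

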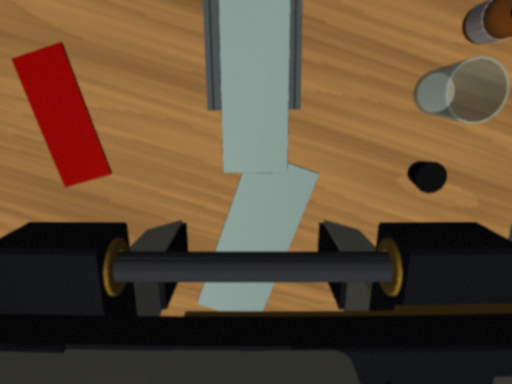

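The plate overhangs cleanly: its front edge is at row 172 (columns 223–288) and the tray edge at row 109. The larger pale plate is visible below it on the bench.

Run:
```python
from h import *
o=arm.observe();print(o["clock"],o["position"],o["ee_rot"],o["width"])
W=cam("wrist");px=W["px"].astype(int);s=px[...,1]-px[...,0]  # >0 plate, <0 wood
def edge(row,a,b):
    v=s[row,a:b].astype(float); i=np.where(np.diff(np.sign(v))!=0)[0][0]; return a+i+v[i]/(v[i]-v[i+1])
L=[(edge(r,205,240),r) for r in range(115,166,5)];R=[(edge(r,275,310),r) for r in range(115,158,5)]
# front edge: brightness drop along column where wood follows
cols=[]
for u in range(226,240,2):
    v=s[150:185,u].astype(float); i=np.where(np.diff(np.sign(v))!=0)[0][0]; cols.append((u,150+i+v[i]/(v[i]-v[i+1])))
print([round(x[1],1) for x in cols])
for z in(.065,.07,.075):
    l=onz(W,L,z)[:,:2];r=onz(W,R,z)[:,:2];f=onz(W,cols,z)[:,:2]
    al=np.degrees(np.arctan(np.polyfit(l[:,0],l[:,1],1)[0]));ar=np.degrees(np.arctan(np.polyfit(r[:,0],r[:,1],1)[0]))
    t=np.radians((al+ar)/2);a=np.array([np.cos(t),np.sin(t)]);n=np.array([-a[1],a[0]])
    w=(l@n).mean()-(r@n).mean(); c=((l@n).mean()+(r@n).mean())/2; fx=(f@a).mean()
    te=(onz(W,[[213,109],[296,109]],z-.004+.009)[:,:2]@a).mean()
    P=lambda d:a*(fx+d)+n*c
    print(z,"w",w,"ang",al,ar,"front",P(0),"grasp35",P(.035),"tray edge",te-fx)
```

```text
12.9 [0.46840178 0.17413534 0.21708829] [-3.10737476e+00 -4.61686071e-01  2.85852727e-03] 0.7826260408138916
[np.float64(172.0), np.float64(171.9), np.float64(172.0), np.float64(172.0), np.float64(172.0), np.float64(172.0), np.float64(172.0)]
0.065 w 0.06070732550785139 ang 17.291107239416252 16.95176349567294 front [0.47349647 0.17258953] grasp35 [0.50694537 0.18289346] tray edge 0.05934082868681145
0.07 w 0.05973097854382563 ang 17.29110723941617 16.951763495673013 front [0.47448941 0.17292816] grasp35 [0.50793831 0.18323209] tray edge 0.058387999513668576
0.075 w 0.058754631579799876 ang 17.29110723941617 16.95176349567294 front [0.47548234 0.17326679] grasp35 [0.50893124 0.18357072] tray edge 0.05743517034052548
```

Request:
{"name": "drive_tool", "arguments": {"targets": [[0, 0, 0, 0.4, 0.1, -0.5, 1], [0, 0, 0, 0.8, 0.2, -1.0, 1], [0, 0, 0, 0.99, 0.23, -1.6, 1], [0, 0, 0, 0.99, 0.23, -2.1, 1], [0, 0, 0, 0.99, 0.23, -2.6, 1]]}}

```text
clock: 13.45
position: [0.5079, 0.1834, 0.1124]
ee_rot: [-3.107, -0.462, 0.002]
force: [-0.9, -1.0, -0.2]
width: 0.997
gripper_force: 0.0
```

Request:
{"name": "drive_tool", "arguments": {"targets": [[0, 0, 0, 0, 0, 0, 1], [0, 0, 0, 0, 0, -0.4, 1], [0, 0, 0, 0, 0, -0.8, 1], [0, 0, 0, 0, 0, -1.2, 1], [0, 0, 0, 0, 0, -1.5, 1]]}}

```text
clock: 13.95
position: [0.5082, 0.1835, 0.0539]
ee_rot: [-3.107, -0.462, -0.0]
force: [-0.3, 0.4, 1.0]
width: 1.002
gripper_force: 0.0
```

Request:
{"name": "drive_tool", "arguments": {"targets": [[0, 0, 0, 0, 0, -0.1, 1], [0, 0, 0, 0, 0, -0.1, 1], [0, 0, 0, 0, 0, -0.1, 1]]}}

```text
clock: 14.25
position: [0.5083, 0.1836, 0.0508]
ee_rot: [-3.107, -0.462, -0.001]
force: [0.4, -0.6, 0.6]
width: 1.002
gripper_force: 0.0
```

Request:
{"name": "drive_tool", "arguments": {"targets": [[0, 0, 0, 0, 0, -0.07, 0.75], [0, 0, 0, 0, 0, -0.07, 0.7], [0, 0, 0, 0, 0, -0.07, 0.7], [0, 0, 0, 0, 0, -0.07, 0.6], [0, 0, 0, 0, 0, -0.07, 0.5]], "force": 10}}

```text
clock: 14.75
position: [0.5079, 0.1833, 0.0474]
ee_rot: [3.107, 0.462, 0.0]
force: [0.0, 0.0, -0.5]
width: 0.649
gripper_force: 10.0
```

Request:
{"name": "drive_tool", "arguments": {"targets": [[0, 0, 0, 0, 0, 0, 0.4], [0, 0, 0, 0, 0, 0, 0.2], [0, 0, 0, 0, 0, 0, 0], [0, 0, 0, 0, 0, 0, 0]], "force": 45}}

```text
clock: 15.15
position: [0.5079, 0.1833, 0.0474]
ee_rot: [3.107, 0.462, 0.0]
force: [-0.0, -0.6, 0.6]
width: 0.639
gripper_force: 45.0
```

Request:
{"name": "drive_tool", "arguments": {"targets": [[0, 0, 0, 0, 0, 0.1, 0], [0, 0, 0, 0, 0, 0.25, 0], [0, 0, 0, 0, 0, 0.45, 0], [0, 0, 0, 0, 0, 0.7, 0], [0, 0, 0, 0, 0, 1.0, 0]]}}

```text
clock: 15.65
position: [0.5077, 0.1833, 0.0883]
ee_rot: [3.107, 0.462, -0.0]
force: [-1.1, 0.1, -1.4]
width: 0.641
gripper_force: 45.0
```

Request:
{"name": "drive_tool", "arguments": {"targets": [[0, 0, 0, 0, 0, 0.4, 0], [0, 0, 0, 0, 0, 0.9, 0], [0, 0, 0, 0, 0, 1.4, 0], [0, 0, 0, 0, 0, 1.8, 0], [0, 0, 0, 0, 0, 2.0, 0]]}}

```text
clock: 16.15
position: [0.5085, 0.1838, 0.1697]
ee_rot: [-3.107, -0.462, -0.004]
force: [0.2, 1.7, -1.2]
width: 0.639
gripper_force: 45.0
```

Request:
{"name": "drive_tool", "arguments": {"targets": [[0, 0, 0, 0, 0, 0, 0], [0, 0, 0, 0, 0, 0, 0]]}}

```text
clock: 16.35
position: [0.5076, 0.1831, 0.167]
ee_rot: [3.107, 0.462, -0.001]
force: [-1.1, -0.0, -1.2]
width: 0.643
gripper_force: 45.0
```

Run:
```python
from h import *
o=arm.observe();print(o["clock"],o["position"],o["ee_rot"],o["width"],o["gripper_force"],o["ft_torque"])
W=cam("wrist");T=cam("top");S=cam("scene")
f=lambda a:cv2.resize(a[:,:,::-1],(395,296))
g=np.vstack([np.hstack([f(W["px"]),f(T["px"])]),np.hstack([cv2.resize(S["px"][120:240,250:410][:,:,::-1],(395,296)),f(S["px"])])])
cv2.imwrite("pics/m6.png",g)
```

```text
16.35 [0.50756471 0.18305387 0.16703008] [ 3.10716028e+00  4.61691155e-01 -6.70498096e-04] 0.6432303028441602 44.99004542827606 [-0.00575247  0.00141356 -0.01873499]
```

View pics/m6.png

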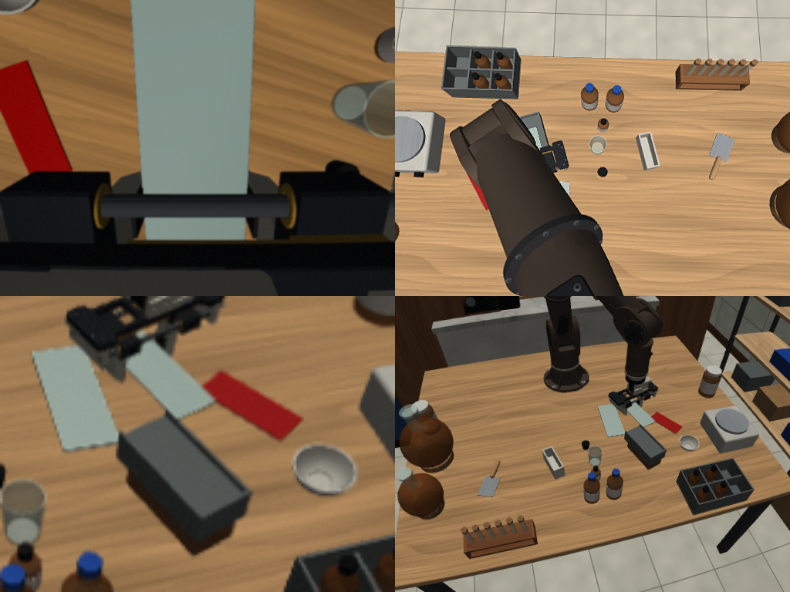

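The plate is held and clear of the tray (wrist view, columns 135–255 of the panel). I'll check that it is level from its apparent width along its length.

Run:
```python
from h import *
o=arm.observe();W=cam("wrist");px=W["px"].astype(int);s=px[...,1]-px[...,0]
z=o["position"][2]+.019+.002
def edge(row,a,b):
    v=s[row,a:b].astype(float); i=np.where(np.diff(np.sign(v))!=0)[0]; i=i[0]; return a+i+v[i]/(v[i]-v[i+1])
C=[];w=[];d=[]
R=cv2.Rodrigues(o["ee_rot"])[0]
for r in range(5,150,12):
    try:
        p=onz(W,[[edge(r,150,215),r],[edge(r,300,350),r]],z); q=(p-o["position"])@R
        print(r,(q[:,0].mean()*1000).round(1),(q[:,1]*1000).round(1),np.ptp(q[:,1])*1000)
    except Exception as e: print(r,e)
print(px[2,240],px[200,240])
```

```text
5 105.9 [-31.   30.1] 61.10823995540602
17 101.7 [-31.   30.2] 61.199587207862365
29 97.4 [-31.1  30.2] 61.29466507077843
41 93.0 [-30.9  30.3] 61.23746318001558
53 88.6 [-30.9  30.4] 61.22723210383254
65 84.1 [-30.9  30.4] 61.32209787016413
77 79.5 [-30.8  30.5] 61.33584784343114
89 74.9 [-30.8  30.5] 61.29045105703636
101 70.2 [-30.8  30.6] 61.40532702195489
113 65.4 [-30.8  30.7] 61.42471658051293
125 60.5 [-30.7  30.7] 61.396073749481
137 55.6 [-30.7  30.8] 61.49918714437847
149 50.6 [-30.5  30.9] 61.43977600942513
[126 145 138] [130 150 142]
```

Request:
{"name": "drive_tool", "arguments": {"targets": [[0, 0, 0, 0.0, -0.3, 0, 0], [0, 0, -0.1, 0.1, -0.9, 0, 0], [0, 0, -0.15, 0.2, -1.6, 0, 0], [0, 0, -0.2, 0.3, -2.3, 0, 0], [0, 0, -0.25, 0.4, -3.0, 0, 0]]}}

```text
clock: 17.05
position: [0.5236, 0.0612, 0.167]
ee_rot: [3.112, 0.427, -0.001]
force: [0.3, 0.0, -1.8]
width: 0.638
gripper_force: 45.0
```

Request:
{"name": "drive_tool", "arguments": {"targets": [[0, 0, -0.05, 0.1, -0.7, 0, 0], [0, 0, -0.1, 0.2, -1.4, 0, 0], [0, 0, -0.15, 0.3, -2.1, 0, 0], [0, 0, -0.2, 0.4, -2.8, 0, 0], [0, 0, -0.25, 0.5, -3.5, 0, 0]]}}

```text
clock: 17.55
position: [0.5433, -0.0789, 0.1671]
ee_rot: [3.117, 0.393, -0.001]
force: [0.2, 0.7, -1.4]
width: 0.636
gripper_force: 45.0
```

Request:
{"name": "drive_tool", "arguments": {"targets": [[0, 0, 0, 0.1, -0.7, 0, 0], [0, 0, 0, 0.15, -1.3, 0, 0], [0, 0, -0.05, 0.2, -1.8, 0, 0], [0, 0, -0.06, 0.21, -2.2, 0, 0], [0, 0, -0.06, 0.21, -2.4, 0, 0]]}}

```text
clock: 18.05
position: [0.5516, -0.175, 0.167]
ee_rot: [3.118, 0.382, -0.001]
force: [0.2, 0.5, -1.9]
width: 0.642
gripper_force: 45.0
```

Request:
{"name": "drive_tool", "arguments": {"targets": [[0, 0, 0, 0, -0.07, 0, 0], [0, 0, 0, 0, -0.07, 0, 0], [0, 0, 0, 0, -0.07, 0, 0], [0, 0, 0, 0, -0.07, 0, 0]]}}

```text
clock: 18.45
position: [0.5524, -0.1743, 0.1675]
ee_rot: [-3.117, -0.388, -0.0]
force: [-1.1, 0.1, -2.0]
width: 0.64
gripper_force: 45.0
```

Request:
{"name": "drive_tool", "arguments": {"targets": [[0, 0, 0, 0, -0.035, -0.4, 0], [0, 0, 0, 0, -0.035, -0.9, 0], [0, 0, 0, 0, -0.035, -1.4, 0], [0, 0, 0, 0, -0.035, -1.8, 0], [0, 0, 0, 0, -0.035, -2.1, 0]]}}

```text
clock: 18.95
position: [0.552, -0.1761, 0.0823]
ee_rot: [-3.117, -0.387, 0.001]
force: [-0.1, -0.8, -0.8]
width: 0.642
gripper_force: 45.0
```

Request:
{"name": "drive_tool", "arguments": {"targets": [[0, 0, 0, 0, 0, -0.15, 0], [0, 0, 0, 0, 0, -0.3, 0], [0, 0, 0, 0, 0, -0.45, 0], [0, 0, 0, 0, 0, -0.55, 0], [0, 0, 0, 0, 0, -0.55, 0]]}}

```text
clock: 19.45
position: [0.552, -0.1769, 0.061]
ee_rot: [-3.118, -0.386, 0.001]
force: [0.3, -1.0, -0.8]
width: 0.638
gripper_force: 45.0
```

Request:
{"name": "drive_tool", "arguments": {"targets": [[0, 0, 0, 0, 0, -0.05, 0], [0, 0, 0, 0, 0, -0.1, 0], [0, 0, 0, 0, 0, -0.1, 0], [0, 0, 0, 0, 0, -0.1, 0]]}}

```text
clock: 19.85
position: [0.5523, -0.1769, 0.0574]
ee_rot: [3.118, 0.386, 0.0]
force: [0.7, 0.2, -0.5]
width: 0.645
gripper_force: 45.0
```

Run:
```python
from h import *
o=arm.observe();print(o["clock"],o["position"],o["ee_rot"],o["force"])
W=cam("wrist");T=cam("top");S=cam("scene")
f=lambda a,w,h:cv2.resize(a[:,:,::-1],(w,h),interpolation=cv2.INTER_CUBIC)
g=np.vstack([np.hstack([f(W["px"],395,296),f(T["px"][150:240,270:390],395,296)]),np.hstack([f(S["px"][170:260,150:270],395,296),f(S["px"],395,296)])])
cv2.imwrite("pics/m7.png",g)
```

```text
19.85 [ 0.55226895 -0.17688528  0.05739293] [3.11776088e+00 3.85752138e-01 1.07570295e-04] [ 0.6979049   0.21067659 -0.52091462]
```

View pics/m7.png

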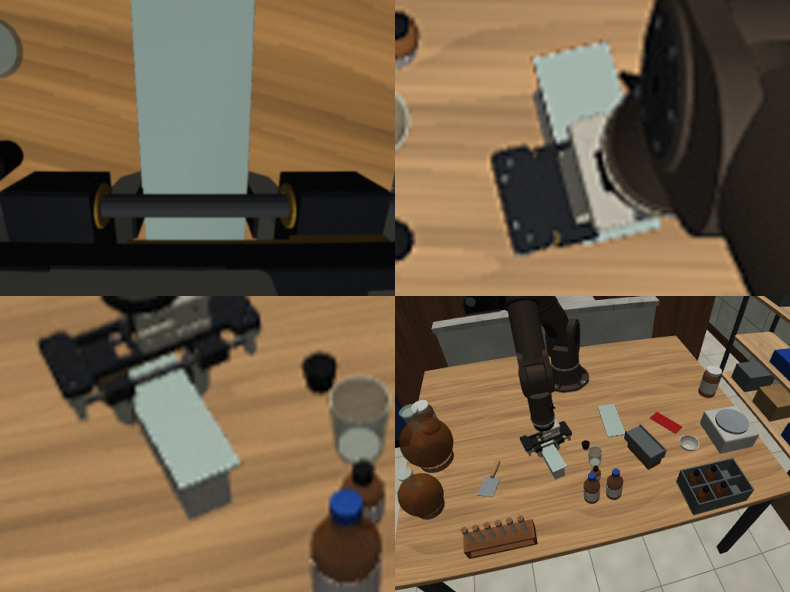

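Held about 9 mm above the trough, seemingly centred. The rear edge corners in top view are about (312,167) and (334,163). I'll check them against the trough.

Run:
```python
from h import *
T=cam("top");s,c,k,m=plate(T,win=(300,150,350,185)); k=k.reshape(-1,2).astype(float)
p=onz(T,k,.0785)[:,:2]
t=np.radians(14.1);a=np.array([np.cos(t),np.sin(t)]);n=np.array([-a[1],a[0]])
for c0 in([.591,-.166],[.589,-.1649]):
    q=(p-c0); x=q@a; sel=x>x.max()-.03
    print(x.max(), (q@n)[sel].min(),(q@n)[sel].max())
```

```text
0.0745243851358159 -0.028813917312491468 0.029368233782782447
0.07619615265342077 -0.03036800655287675 0.027814144542397164
```

Centred within 2 mm. Descend slowly to contact.

Request:
{"name": "drive_tool", "arguments": {"targets": [[0, 0, 0, 0, 0, -0.035, 0], [0, 0, 0, 0, 0, -0.07, 0], [0, 0, 0, 0, 0, -0.105, 0], [0, 0, 0, 0, 0, -0.14, 0], [0, 0, 0, 0, 0, -0.14, 0]]}}

```text
clock: 20.55
position: [0.5521, -0.1769, 0.0515]
ee_rot: [-3.118, -0.386, 0.001]
force: [0.1, 0.5, -1.5]
width: 0.637
gripper_force: 45.0
```

Request:
{"name": "drive_tool", "arguments": {"targets": [[0, 0, 0, 0, 0, -0.0125, 0], [0, 0, 0, 0, 0, -0.025, 0], [0, 0, 0, 0, 0, -0.0375, 0], [0, 0, 0, 0, 0, -0.0375, 0]]}}

```text
clock: 20.95
position: [0.5522, -0.1769, 0.0502]
ee_rot: [3.118, 0.386, -0.0]
force: [0.6, 0.1, -0.9]
width: 0.643
gripper_force: 45.0
```

Request:
{"name": "drive_tool", "arguments": {"targets": [[0, 0, 0, 0, 0, -0.0125, 0], [0, 0, 0, 0, 0, -0.025, 0], [0, 0, 0, 0, 0, -0.025, 0]]}}

```text
clock: 21.25
position: [0.5522, -0.1769, 0.0492]
ee_rot: [3.118, 0.386, -0.0]
force: [-0.0, -0.2, -1.4]
width: 0.637
gripper_force: 45.0
```

Request:
{"name": "drive_tool", "arguments": {"targets": [[0, 0, 0, 0, 0, -0.0125, 0], [0, 0, 0, 0, 0, -0.0125, 0], [0, 0, 0, 0, 0, -0.0125, 0]]}}

```text
clock: 21.55
position: [0.5522, -0.1769, 0.0487]
ee_rot: [3.118, 0.386, -0.0]
force: [1.0, -0.5, -1.5]
width: 0.639
gripper_force: 45.0
```

Request:
{"name": "drive_tool", "arguments": {"targets": [[0, 0, 0, 0, 0, -0.0125, 0], [0, 0, 0, 0, 0, -0.0125, 0], [0, 0, 0, 0, 0, -0.0125, 0]]}}

```text
clock: 21.85
position: [0.5522, -0.1769, 0.0482]
ee_rot: [3.118, 0.386, -0.0]
force: [-0.4, -0.1, -1.7]
width: 0.638
gripper_force: 45.0
```

Request:
{"name": "drive_tool", "arguments": {"targets": [[0, 0, 0, 0, 0, -0.0125, 0], [0, 0, 0, 0, 0, -0.0125, 0], [0, 0, 0, 0, 0, -0.0125, 0]]}}

```text
clock: 22.15
position: [0.5522, -0.1769, 0.0477]
ee_rot: [3.118, 0.386, -0.0]
force: [-0.7, -0.1, -1.5]
width: 0.642
gripper_force: 45.0
```

Request:
{"name": "drive_tool", "arguments": {"targets": [[0, 0, 0, 0, 0, -0.0125, 0], [0, 0, 0, 0, 0, -0.0125, 0], [0, 0, 0, 0, 0, -0.0125, 0]]}}

```text
clock: 22.45
position: [0.5522, -0.1769, 0.0472]
ee_rot: [3.118, 0.386, -0.0]
force: [-0.5, -0.4, -1.7]
width: 0.64
gripper_force: 45.0
```

Request:
{"name": "drive_tool", "arguments": {"targets": [[0, 0, 0, 0, 0, -0.0125, 0], [0, 0, 0, 0, 0, -0.0125, 0], [0, 0, 0, 0, 0, -0.0125, 0]]}}

```text
clock: 22.75
position: [0.5522, -0.1769, 0.0467]
ee_rot: [3.118, 0.386, -0.0]
force: [-0.3, 0.7, -1.1]
width: 0.64
gripper_force: 45.0
```

Request:
{"name": "drive_tool", "arguments": {"targets": [[0, 0, 0, 0, 0, -0.0125, 0], [0, 0, 0, 0, 0, -0.0125, 0], [0, 0, 0, 0, 0, -0.0125, 0]]}}

```text
clock: 23.05
position: [0.5522, -0.1769, 0.0462]
ee_rot: [3.118, 0.386, -0.0]
force: [0.2, 0.1, -1.3]
width: 0.639
gripper_force: 45.0
```

Request:
{"name": "drive_tool", "arguments": {"targets": [[0, 0, 0, 0, 0, -0.0125, 0], [0, 0, 0, 0, 0, -0.0125, 0], [0, 0, 0, 0, 0, -0.0125, 0]]}}

```text
clock: 23.35
position: [0.5522, -0.1769, 0.0457]
ee_rot: [-3.118, -0.386, 0.0]
force: [-0.7, 0.3, -1.0]
width: 0.642
gripper_force: 45.0
```

Request:
{"name": "drive_tool", "arguments": {"targets": [[0, 0, 0, 0, 0, -0.0125, 0], [0, 0, 0, 0, 0, -0.0125, 0], [0, 0, 0, 0, 0, -0.0125, 0]]}}

```text
clock: 23.65
position: [0.5522, -0.1769, 0.0452]
ee_rot: [3.118, 0.386, 0.0]
force: [-0.8, -0.4, -1.0]
width: 0.64
gripper_force: 45.0
```

Request:
{"name": "drive_tool", "arguments": {"targets": [[0, 0, 0, 0, 0, -0.0125, 0], [0, 0, 0, 0, 0, -0.0125, 0], [0, 0, 0, 0, 0, -0.0125, 0]]}}

```text
clock: 23.95
position: [0.5523, -0.1769, 0.0448]
ee_rot: [3.118, 0.386, 0.0]
force: [0.8, -0.3, -0.4]
width: 0.638
gripper_force: 45.0
```

Request:
{"name": "drive_tool", "arguments": {"targets": [[0, 0, 0, 0, 0, -0.0125, 0], [0, 0, 0, 0, 0, -0.0125, 0], [0, 0, 0, 0, 0, -0.0125, 0]]}}

```text
clock: 24.25
position: [0.5523, -0.1769, 0.0443]
ee_rot: [3.118, 0.386, 0.0]
force: [-0.5, 0.2, 0.1]
width: 0.638
gripper_force: 45.0
```

Run:
```python
from h import *
o=arm.observe();W=cam("wrist");px=W["px"].astype(int);s=px[...,1]-px[...,0]
z=o["position"][2]+.021; R=cv2.Rodrigues(o["ee_rot"])[0]
def edge(row,a,b):
    v=s[row,a:b].astype(float); i=np.where(np.diff(np.sign(v))!=0)[0][0]; return a+i+v[i]/(v[i]-v[i+1])
for r in(5,53,101,149):
    q=(onz(W,[[edge(r,150,215),r],[edge(r,300,350),r]],z)-o["position"])@R; print(r,np.ptp(q[:,1])*1000)
print(o["force"],o["ft_torque"],o["position"])
```

```text
5 61.709365355249425
53 61.76149258106191
101 61.783016508684106
149 61.705949931188705
[-0.46944117  0.22655464  0.14289489] [-0.01446328  0.0639481   0.00387211] [ 0.55226968 -0.17690543  0.04431686]
```

Request:
{"name": "drive_tool", "arguments": {"targets": [[0, 0, 0, 0, 0, -0.0125, 0], [0, 0, 0, 0, 0, -0.0125, 0], [0, 0, 0, 0, 0, -0.0125, 0]]}}

```text
clock: 24.6
position: [0.5523, -0.1769, 0.0442]
ee_rot: [3.118, 0.386, 0.0]
force: [-2.7, 0.5, 6.9]
width: 0.643
gripper_force: 45.0
```

Request:
{"name": "drive_tool", "arguments": {"targets": [[0, 0, 0, 0, 0, -0.0125, 0], [0, 0, 0, 0, 0, -0.0125, 0], [0, 0, 0, 0, 0, -0.0125, 0]]}}

```text
clock: 24.9
position: [0.5523, -0.1769, 0.0442]
ee_rot: [3.117, 0.386, 0.0]
force: [-3.8, 0.9, 11.5]
width: 0.639
gripper_force: 45.0
```

Firm contact on the near part too. Back off the preload, lower the grip force, then open.

Request:
{"name": "drive_tool", "arguments": {"targets": [[0, 0, 0, 0, 0, 0.0125, 0], [0, 0, 0, 0, 0, 0.0225, 0], [0, 0, 0, 0, 0, 0.0225, 0]]}}

```text
clock: 25.2
position: [0.5523, -0.1769, 0.0443]
ee_rot: [3.118, 0.386, 0.0]
force: [-0.8, 1.1, 5.1]
width: 0.643
gripper_force: 45.0
```

Request:
{"name": "drive_tool", "arguments": {"targets": [[0, 0, 0, 0, 0, 0, 0.5], [0, 0, 0, 0, 0, 0, 0.5], [0, 0, 0, 0, 0, 0, 0.5]], "force": 4}}

```text
clock: 25.5
position: [0.5523, -0.1769, 0.0442]
ee_rot: [3.118, 0.386, 0.0]
force: [-1.4, -0.2, 4.5]
width: 0.654
gripper_force: 4.0
```

Request:
{"name": "drive_tool", "arguments": {"targets": [[0, 0, 0, 0, 0, 0, 0.68], [0, 0, 0, 0, 0, 0, 0.72], [0, 0, 0, 0, 0, 0, 0.8], [0, 0, 0, 0, 0, 0, 1], [0, 0, 0, 0, 0, 0, 1]]}}

```text
clock: 26.0
position: [0.5522, -0.1769, 0.0441]
ee_rot: [-3.118, -0.386, 0.0]
force: [-0.5, 0.1, -0.3]
width: 0.924
gripper_force: 0.0
```

Request:
{"name": "drive_tool", "arguments": {"targets": [[0, 0, 0, 0, 0, 0, 1], [0, 0, 0, 0, 0, 0, 1], [0, 0, 0, 0, 0, 0, 1], [0, 0, 0, 0, 0, 0, 1]]}}

```text
clock: 26.4
position: [0.5522, -0.1769, 0.0441]
ee_rot: [3.118, 0.386, -0.0]
force: [0.8, -1.0, 0.0]
width: 0.999
gripper_force: 0.0
```

Released cleanly. I'll rise straight up, then back off toward the robot for a clear look.

Request:
{"name": "drive_tool", "arguments": {"targets": [[0, 0, 0, 0, 0, 0.3, 1], [0, 0, 0, 0, 0, 0.8, 1], [0, 0, 0, 0, 0, 1.5, 1], [0, 0, 0, 0, 0, 2.3, 1], [0, 0, 0, -0.3, 0, 3.1, 1]]}}

```text
clock: 26.9
position: [0.5412, -0.1764, 0.1703]
ee_rot: [-3.118, -0.387, -0.003]
force: [0.6, -0.9, -0.4]
width: 0.995
gripper_force: 0.0
```

Request:
{"name": "drive_tool", "arguments": {"targets": [[0, 0, 0, -0.4, 0, 0.6, 1], [0, 0, 0, -0.9, 0, 1.2, 1], [0, 0, 0, -1.3, 0, 1.8, 1], [0, 0, 0, -1.5, 0, 2.4, 1], [0, 0, 0, -1.5, 0, 2.8, 1]]}}

```text
clock: 27.4
position: [0.4795, -0.1769, 0.283]
ee_rot: [3.116, 0.385, 0.003]
force: [1.0, -0.0, 0.2]
width: 1.001
gripper_force: 0.0
```

Request:
{"name": "drive_tool", "arguments": {"targets": [[0, 0, 0, 0, 0, 0, 1], [0, 0, 0, 0, 0, 0, 1], [0, 0, 0, 0, 0, 0, 1]]}}

```text
clock: 27.7
position: [0.4798, -0.1767, 0.2794]
ee_rot: [-3.117, -0.386, 0.002]
force: [0.1, 0.5, -0.5]
width: 0.999
gripper_force: 0.0
```

Run:
```python
from h import *
o=arm.observe();W=cam("wrist");S=cam("scene")
f=lambda a,w,h:cv2.resize(a[:,:,::-1],(w,h),interpolation=cv2.INTER_CUBIC)
cv2.imwrite("pics/m8.png",np.hstack([f(W["px"],395,296),f(S["px"][170:260,150:270],395,296)]))
print(o["clock"],o["position"],o["force"])
for z in(.066,.07,.074): print(z,pl(W,(200,0,310,150),z))
```

```text
27.7 [ 0.47978284 -0.17666609  0.27941738] [ 0.13319392  0.54330333 -0.45022469]
0.066 (((585.5535888671875, -168.75485229492188), (137.10684204101562, 59.56060791015625), 14.790838241577148), array([268.96788422,  65.05789111]))
0.07 (((585.1439208984375, -168.66574096679688), (135.63363647460938, 58.92064666748047), 14.79084300994873), array([268.96788422,  65.05789111]))
0.074 (((584.734130859375, -168.57650756835938), (134.16046142578125, 58.28065490722656), 14.790847778320312), array([268.96788422,  65.05789111]))
```

View pics/m8.png

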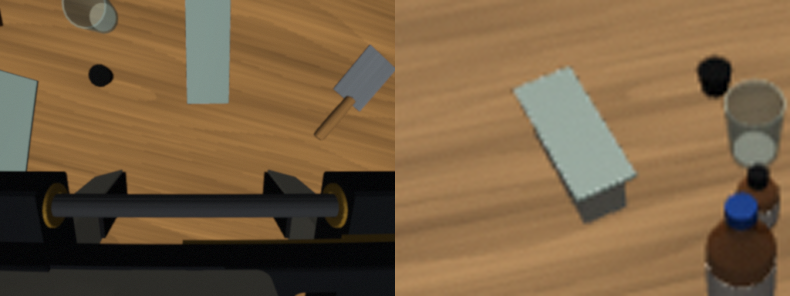

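The plate lies flat on the trough. Its centre is about (0.592, -0.167) against the trough's (0.591, -0.166), with the angle within 1°, and the arm is clear. Handing in.

```bash
python3 -c "
from cell import arm
print(arm.sign_off())"
```

```text
the job is handed in; nothing more can be done
None
```

The glass plate lies flat on the white trough, centred within about 1 mm and 1° by the last wrist-camera measurement. The arm is clear, and I handed the job in at about 28 s of the 72 s allowed; `sign_off` returned no verdict.

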